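# Open the screw-top nail jar

### The job

Open the jar of nails, the one with the blue lid: turn the lid counter-clockwise, taking a fresh grip as often as you need, until its thread lets go, then lift it off and set it down gently, flat and right way up, inside the steel parts tray. Leave the jar standing where it is, without tipping it or pulling it up off the table, and do not disturb the other jar or anything else on the table.

Things in the scene. Friction and masses are not known exactly. Their poses are not given: they have to be found in the camera images.
- lid_center (a point): Centre (half-way up, on the axis) of the nail jar's blue screw lid: a ribbed plastic cap 64 mm across, 32 mm high, 60 g, a dab of white paint on top. z points out of its flat top, 16 mm above this point; the skirt's edge is 16 mm below. At the start it is screwed down: this point 12.5 mm below the jar's mouth, 137.5 mm above the table. Gripping with 40 N does no harm.
- lid: The same lid; origin 16 mm below its centre. Right-hand thread: turned counter-clockwise seen from above (positive about z) it climbs 7 mm per turn, with 1 mm play. It turns easily and stays where left. It comes free after more than 1.25 and fewer than 2.5 turns; how many is not told: feel it with a gentle upward pull (5 N).
- nail_jar: Clear plastic jar full of nails, loose, 1.4 to 1.9 kg: a pull over 12 N lifts it. Origin at the centre of its underside, z up its axis. Body 84 mm across up to 98 mm high, shoulder drawn in to the 50 mm neck at 118 mm, mouth at 150 mm. Closed, the lid's skirt ends at 121.5 mm; fingertips can reach down to 119 mm beside the lid.
- nail_jar_mouth (a point): Centre of the jar's mouth, on its axis, 150 mm above its underside.
- tray: Shallow open steel parts tray, fixed, 190 mm long (its x) and 150 mm wide (its y) over the rim. Origin at the centre of its underside. The flat floor inside is 174 by 134 mm, its upper face 2.5 mm above the table; the flared sides rise to 16 mm.
- tray_floor (a point): Centre of the upper face of the tray's floor.
- pin_jar: The other jar, of the same shape (84 mm across, 153.5 mm high) but with an orange lid, full of little wooden clothes pegs; to be left closed and alone. Origin at the centre of its underside. The two jars may stand either way round, left or right of the tray.
- water_bottle: Water bottle, 64 mm across, 205 mm high; leave alone. Origin at the centre of its underside.
- phone: Phone lying flat, 150 x 74 x 9 mm; leave alone. Origin at the centre of its underside.
- brush_mug: White mug with paint brushes in it, 82 mm across, 95 mm high, brushes to about 190 mm; leave alone. Origin at the centre of its underside.
- glue: Yellow glue bottle, 60 mm across, 170 mm high; leave alone. Origin at the centre of its underside.
- tape: Roll of blue masking tape lying flat, 100 mm across, 24 mm high; leave alone. Origin at the centre of its underside.
- sander: Cork sanding block, 115 x 63 x 36 mm; leave alone. Origin at the centre of its underside.
There are look-alikes about, which are no part of the job. What is meant by the lid is not brown, red or turquoise, and is the larger of those in its own colour.

How it is judged:
On the way:
1. the lid is unscrewed and lifted clear above the mouth of the jar (its skirt at least 4 mm over the mouth), with the jar left standing upright on the table (z of lid_center in the frame of nail_jar_mouth above 0.02 m and angle between nail_jar's own z axis and vertical below 0.1 rad and height (world z) of nail_jar below 0.006 m), for 0.1 s.
At the end, for the whole second after the job is handed in: The blue lid lies flat (within 0.1 rad), right way up and at rest on the tray's floor, its centre within 60 mm along and 42 mm across of the floor's centre; the nail jar stands upright and at rest on the table within 50 mm of where it stood; nothing else is disturbed (x of lid_center in the frame of tray_floor between -0.06 and 0.06 m and y of lid_center in the frame of tray_floor between -0.042 and 0.042 m and z of lid_center in the frame of tray_floor between 0.012 and 0.02 m and angle between lid_center's own z axis and vertical below 0.1 rad and linear speed of each of lid, nail_jar below 0.02 m/s and angle between nail_jar's own z axis and vertical below 0.05 rad and height (world z) of nail_jar below 0.004 m and distance of nail_jar from where it was at the start of the episode below 0.05 m); the robot touches nothing.
It fails at once if the nail jar is tipped (more than 0.3 rad) or pulled up off the table (more than 15 mm) (angle between nail_jar's own z axis and vertical above 0.3 rad or height (world z) of nail_jar above 0.015 m).
It fails at once if the lid is dropped or thrown (moving faster than 0.7 m/s while the fingers are off it) (linear speed of lid above 0.7 m/s and contact force between the fingers and lid below 0.05 N).
It fails at once if another thing on the table is disturbed (moved more than 30 mm) (distance of any of pin_jar, water_bottle, phone, brush_mug, glue, tape, sander from where it was at the start of the episode above 0.03 m).
It also fails if it takes over 72 s, if anything falls off the work surface, if the arm or the gripper's body presses on something with over 40 N, if the wrist force passes 120 N, or if a joint passes its speed limit or range.

### The arm

A 7-joint arm with a two-finger parallel gripper is mounted at the origin on the work surface. World frame = base frame: x ahead of the robot, y to its left, z up, the work surface at z = 0. Lengths are in m, angles in rad, forces in N, time in s.
With the tool pointing down it reaches from about 0.4 to 0.875 m from the base axis. Payload 6.5 kg.
Tool frame: the origin (TCP) lies between the finger pads; the fingertips stand 22 mm ahead of it and the grasp point (between the pads) lies 3 mm ahead of it; z points along the fingers, y is the direction in which the jaws open and shut (so a half turn about z gives the same grasp; the last joint's range is limited). The gripper opens to 88 mm and grips with 3 to 60 N. Pads are 18 mm wide; open, the fingers measure 123 mm over their backs; the gripper's body (75 mm by 187 mm) begins 45 mm behind the grasp point.
Start: joints at [1.202, 0.536, -0.004, 1.538, 0.003, 1.067, -0.071], TCP at [0.194, -0.62, 0.261] pointing down, gripper open.
Joint ranges: [-2.7, 2.7], [-0.37, 2.16], [-1.27, 1.26], [0.24, 2.4], [-1.31, 4.45], [0.19, 1.91], [-2.76, 2.76]. Speed limits (rad/s): [2.39, 2.39, 3.14, 3.14, 3.14, 3.14, 3.14].

### API

Orientations are given as [roll, pitch, yaw] about the fixed x, y, z axes, in that order (R = Rz(yaw) Ry(pitch) Rx(roll)).
In Python, from rig import env, camera, get_calibration, sign_off, spotter gives the robot as it stands.
- The arm moves only by the shell command python3 -m crank 'ROWS' [OPENING] [FORCE]. ROWS is a JSON object of lists of equal length, an entry for each row: "travel": the shift along the world's x, y, z in cm, a list of three; "roll": the turn about the world's z in rad. A call has 1 to 5 rows; each row is the pose to reach, as a shift and turn from the pose commanded when the call began; what a row does not reach only later rows make up. A row lasts 1/8 s, in which the tool goes at most 62.5 mm and 10.7 degrees, less where a joint would pass 70% of its speed; a pose out of reach is approached as far as the arm can. A call with a gripper value outside its range is refused whole. OPENING is the closure, from 0 (fully open) to 1 (shut), set as the call begins (- or left out, the last holds). The fingers move at their own pace and stop on an object; FORCE is the grip in N (left out, the last holds). Time passes only in rows, so rows that repeat a pose let the fingers close. It gives the time, the measured TCP pose, the force and the opening at its end, in the units of the state.
- env.observe(): the state, without advancing time (a new reading comes with each control period).
- camera(name): name is "side" or "top"; returns the picture (384x512x3 uint8, blue, green, red); there is no depth.
- get_calibration(name): a dict with "intrinsics" (3x3 intrinsics, pixels), "R" (3x3) and "t" (3): a world point X has camera coordinates R X + t. Camera axes: x right, y down, z forward; pixel columns grow to the right and rows downward; lengths in m; the calibration is good to about 2 mm. A picture is of the moment at which its call begins. get_calibration takes no time and is no camera call.
- sign_off(): hands the job in, once; it reports no verdict.
Trained networks look in the newest picture that a camera, given by its name, has taken for a name from the list of things; names that differ only in an ending like _2 or _b are one class to them, and where a whole thing is asked for, a point or a joint stands for the part that bears it (a point fixed in the world has none). Each returns a list of dicts, best first, with "confidence" (0 to 1); they miss things now and then, are a little off and sometimes report something else, mostly with a low value. They report only what shows in the picture. A call takes as long as a camera call. They do not tell look-alikes from the thing itself.
- spotter.cut_out(camera, thing): "region" (384x512 bool, what is visible of it) and "bbox" ([left, top, right, bottom] in pixels, round what is visible of it).
The state is a dict: "time": time; "q": joint angles; "qd": joint speeds; "tau": joint torques, N m; "position": TCP position; "tool_rot": TCP orientation; "wrist_force": force on the tool from outside, world axes, zero at the start; "moment": the same for the moment, N m; "finger_gap": finger opening in m.
Only numpy, scipy, OpenCV 4.12 (cv2) and the standard library are available. Lean on these libraries where they do the work, as an engineer would, in place of code of your own. Each camera call takes 0.05 s, during which the arm holds its last target. There are 200 camera calls.

## Working session

There is one attempt and no reset: what is moved stays moved. The work goes in short steps, Python scripts to look and compute and a shell command to move; the robot and the scene stay as the last step left them, time stands still between calls to the robot, and variables do not carry over. Pictures are saved under pics/ and viewed, about 8 in all and at most 12, crops included, and the job is handed in when it is done.

```bash
mkdir -p pics; cat > h.py <<'E'
import numpy as np, cv2, json
from rig import env, camera, get_calibration, sign_off, spotter
def ray(cam,uv):
    c=get_calibration(cam);K,R,t=map(np.array,(c["intrinsics"],c["R"],c["t"]))
    o=-R.T@t; d=R.T@np.linalg.inv(K)@np.array([uv[0],uv[1],1.]); return o,d
def atz(cam,uv,z):
    o,d=ray(cam,uv); return o+d*(z-o[2])/d[2]
def proj(cam,X):
    c=get_calibration(cam);K,R,t=map(np.array,(c["intrinsics"],c["R"],c["t"]))
    p=K@(R@np.array(X)+t); return p[:2]/p[2]
def hull_c(m):
    m=m.astype(np.uint8); cs=cv2.findContours(m,cv2.RETR_EXTERNAL,cv2.CHAIN_APPROX_NONE)[0]
    return cv2.minEnclosingCircle(max(cs,key=cv2.contourArea))
E
python3 - <<'E'
from h import *
s=env.observe(); print({k:np.round(v,3) for k,v in s.items()})
a=camera("top");b=camera("side")
cv2.imwrite("pics/top.png",a);cv2.imwrite("pics/side.png",b)
for c in("top","side"):
    o,d=ray(c,(256,192));print(c,o.round(3),(d/np.linalg.norm(d)).round(3))
    for th in("lid","tray","nail_jar","pin_jar"):
        for r in spotter.cut_out(c,th)[:4]: print(c,th,round(r["confidence"],2),r["bbox"],int(r["region"].sum()))
E
```

```text
{'time': np.float64(0.0), 'q': array([ 1.202,  0.537, -0.004,  1.539,  0.003,  1.067, -0.071]), 'qd': array([ 0.002,  0.   ,  0.002, -0.002, -0.001, -0.002, -0.001]), 'tau': array([ 0.0000e+00, -5.7098e+01,  9.9100e-01, -2.5160e+01, -5.6000e-02,
        1.8000e-02,  0.0000e+00]), 'position': array([ 0.194, -0.62 ,  0.26 ]), 'tool_rot': array([-3.14 ,  0.   ,  0.303]), 'wrist_force': array([ 0.288, -0.082,  0.101]), 'moment': array([-0.019,  0.006,  0.037]), 'finger_gap': np.float64(0.088)}
top [ 0.286 -0.016  1.153] [ 0.205  0.006 -0.979]
top lid 0.81 [211.0, 209.5, 229.4, 230.1] 317
top lid 0.67 [157.6, 170.8, 182.1, 196.4] 393
top lid 0.65 [162.1, 143.0, 183.8, 167.4] 311
top lid 0.56 [135.8, 195.9, 145.2, 206.9] 154
top tray 0.7 [230.4, 141.8, 278.0, 200.0] 2390
top nail_jar 0.61 [160.2, 178.9, 190.7, 202.7] 323
top pin_jar 0.72 [304.5, 238.9, 333.9, 280.3] 747
top pin_jar 0.71 [299.7, 158.1, 331.4, 191.7] 735
side [-0.051  0.641  0.618] [ 0.539 -0.668 -0.512]
side lid 0.97 [159.6, 213.8, 189.5, 240.0] 685
side lid 0.96 [231.5, 236.2, 255.5, 259.7] 499
side lid 0.9 [132.5, 296.0, 156.9, 314.7] 443
side lid 0.71 [125.4, 239.0, 150.6, 259.5] 523
side tray 0.64 [184.1, 190.3, 260.1, 235.5] 1892
side nail_jar 0.58 [159.3, 229.7, 197.6, 282.0] 1422
side pin_jar 0.18 [157.7, 232.0, 199.0, 283.0] 1491
```

View pics/top.png

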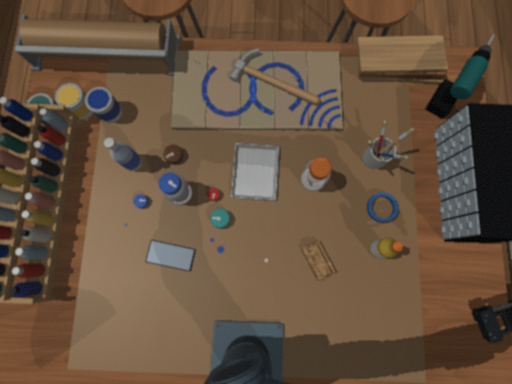

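View pics/side.png

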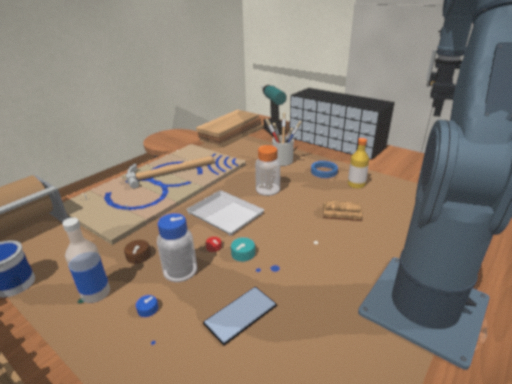

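Top view: the candidates for the lid are the blue jar lid (172,184), a small loose blue lid (141,202), brown (172,155), red (214,194), turquoise (220,218) and the blue paint tins (100,100). I choose the lid on the jar, which is at (174,227) in the side view. The tray is at (256,172), and the orange-lid jar at (317,172).

```bash
python3 - <<'E'
from h import *
from scipy.optimize import least_squares
obs={}
pics={c:cv2.imread(f"pics/{c}.png") for c in("top","side")}
box={"top":(155,165,195,208),"side":(150,205,200,250)}
ang=np.linspace(0,2*np.pi,60)[:-1]
for c,(l,t,r,b) in box.items():
    hsv=cv2.cvtColor(pics[c],cv2.COLOR_BGR2HSV); m=cv2.inRange(hsv,(105,110,30),(130,255,255))
    k=np.zeros_like(m);k[t:b,l:r]=m[t:b,l:r]
    n,lab,st,ce=cv2.connectedComponentsWithStats(k); i=1+np.argmax(st[1:,4]); mm=lab==i
    ys,xs=np.where(mm); obs[c]=np.array([xs.min(),ys.min(),xs.max(),ys.max()])+0.0; print(c,obs[c],ce[i],mm.sum())
def pred(c,X,h=.016):
    P=np.array([proj(c,[X[0]+.032*np.cos(a),X[1]+.032*np.sin(a),X[2]+s]) for a in ang for s in(-h,h)])
    return np.r_[P.min(0),P.max(0)-1]
f=lambda X:np.r_[*[pred(c,X)-obs[c] for c in obs]]
s=least_squares(f,[.5,.2,.1375],loss="soft_l1");print("free",s.x.round(4),s.fun.round(1))
s=least_squares(lambda p:f([*p,.1375]),s.x[:2],loss="soft_l1");print("z fixed",s.x.round(4),s.fun.round(1))
camera("top")
r=spotter.cut_out("top","tray")[0]["region"].astype(np.uint8)
g=cv2.findContours(r,cv2.RETR_EXTERNAL,cv2.CHAIN_APPROX_NONE)[0]; g=max(g,key=cv2.contourArea)[:,0]
W=np.array([atz("top",p,.012)[:2] for p in g],np.float32); print("tray",cv2.minAreaRect(W))
for n,uv,z in(("smallblue",(141,202),.01),("bottle",(125,155),.1),("pinlid",(318,167),.14),("phone",(171,255),.009),("mug",(379,152),.05)): print(n,atz("top",uv,z).round(3))
crops=[cv2.resize(pics["top"][130:235,120:260],None,fx=3,fy=3),cv2.resize(pics["side"][190:295,110:250],None,fx=3,fy=3)]
cv2.imwrite("pics/crop.png",np.hstack(crops)[:, :800] if False else cv2.resize(np.hstack(crops),(800,300)))
E
```

```text
top [159. 173. 179. 193.] [168.96621622 182.95945946] 296
side [158. 214. 185. 238.] [171.49712092 226.67946257] 521Traceback (most recent call last):
  File "<stdin>", line 16, in <module>
    return func(*args, **kwargs)
    result = trf(vector_fun.fun, vector_fun.jac, x0, f0, J0, lb, ub, ftol, xtol,
                 gtol, max_nfev, x_scale, loss_function, tr_solver,
                 tr_options.copy(), verbose, callback=callback_wrapped)
    return trf_no_bounds(
        fun, jac, x0, f0, J0, ftol, xtol, gtol, max_nfev, x_scale,
        loss_function, tr_solver, tr_options, verbose, callback=callback)
    J = jac(x)
    self._update_jac()
    ~~~~~~~~~~~~~~~~^^
    self.J = self.jac_wrapped(xp_copy(self.x), f0=self.f)
             ~~~~~~~~~~~~~~~~^^^^^^^^^^^^^^^^^^^^^^^^^^^^
    J, dct = approx_derivative(
             ~~~~~~~~~~~~~~~~~^
        self.fun,
        ^^^^^^^^^
    ...<2 lines>...
        **self.finite_diff_options,
        ^^^^^^^^^^^^^^^^^^^^^^^^^^^
    )
    ^
    J, _nfev = _dense_difference(fun_wrapped, x0, f0, h,
               ~~~~~~~~~~~~~~~~~^^^^^^^^^^^^^^^^^^^^^^^^
                             use_one_sided, method,
                             ^^^^^^^^^^^^^^^^^^^^^^
                             mf)
                             ^^^
    df = [f_eval - f0 for f_eval in f_evals]
                                    ^^^^^^^
    f = np.atleast_1d(self.fun(x, *self.args, **self.kwargs))
                      ~~~~~~~~^^^^^^^^^^^^^^^^^^^^^^^^^^^^^^
    return np.atleast_1d(self.fun(x))
                         ~~~~~~~~^^^
    return self.f(x, *self.args, **self.kwargs)
           ~~~~~~^^^^^^^^^^^^^^^^^^^^^^^^^^^^^^
  File "<stdin>", line 15, in <lambda>
  File "<stdin>", line 13, in pred
  File "h.py", line 9, in proj
    c=get_calibration(cam);K,R,t=map(np.array,(c["intrinsics"],c["R"],c["t"]))
ValueError: time passes only in moves, steps and waits
```

```bash
sed -i 's/^def ray/import functools\nget_calibration=functools.lru_cache(get_calibration)\ndef ray/' h.py; cat > fit.py <<'E'
from h import *
from scipy.optimize import least_squares
ang=np.linspace(0,2*np.pi,60)[:-1]
def pred(c,X,h=.016):
    P=np.array([proj(c,[X[0]+.032*np.cos(a),X[1]+.032*np.sin(a),X[2]+s]) for a in ang for s in(-h,h)])
    return np.r_[P.min(0),P.max(0)]
def fit(obs,z):
    f=lambda X:np.r_[*[pred(c,X)-obs[c] for c in obs]]
    for n,g in(("free",lambda p:f(p)),("zfix",lambda p:f([*p,z]))):
        s=least_squares(g,[.5,.2,z][:3 if n=="free" else 2],loss="soft_l1",x_scale=.01,diff_step=1e-4);print(n,s.x.round(4),s.fun.round(1))
E
python3 - <<'E'
from fit import *
pics={c:cv2.imread(f"pics/{c}.png") for c in("top","side")}
print("nn");fit({"top":[157.6,170.8,182.1,196.4],"side":[159.6,213.8,189.5,240.0]},.1375)
print("side nn only");fit({"side":[159.6,213.8,189.5,240.0]},.1375)
print("top nn only");fit({"top":[157.6,170.8,182.1,196.4]},.1375)
camera("top")
r=spotter.cut_out("top","tray")[0]["region"].astype(np.uint8)
g=cv2.findContours(r,cv2.RETR_EXTERNAL,cv2.CHAIN_APPROX_NONE)[0]; g=max(g,key=cv2.contourArea)[:,0]
W=np.array([atz("top",p+.5,.012)[:2] for p in g],np.float32); print("tray",cv2.minAreaRect(W))
for n,uv,z in(("smallblue",(141,202),.01),("bottle",(125,155),.1),("pinlid",(318,167),.14),("phone",(171,255),.009),("mug",(379,152),.05)): print(n,atz("top",uv,z).round(3))
crops=[pics["top"][130:235,120:260],pics["side"][190:295,110:250]]
cv2.imwrite("pics/crop.png",cv2.resize(np.hstack(crops),(800,300)))
E
```

```text
nn
free [0.5107 0.2473 0.1379] [ 0.8  2.5  0.2  0.1 -0.8 -1.1 -0.4  0.5]
zfix [0.5108 0.2473] [ 0.9  2.5  0.3  0.1 -0.8 -1.  -0.4  0.6]
side nn only
free [0.5292 0.2329 0.1204] [ 0.3 -0.4 -0.3  0.3]
zfix [0.5096 0.2466] [-0.2 -1.   0.2  0.7]
top nn only
free [0.5009 0.2332 0.1987] [-0.5  0.5  0.5 -0.5]
zfix [0.5147 0.2493] [ 0.3  1.2 -0.3 -1.2]
tray ((0.5942387580871582, -0.004116393625736237), (0.15368951857089996, 0.19711843132972717), 88.23929595947266)
smallblue [0.477 0.374 0.01 ]
bottle [0.611 0.41  0.1  ]
pinlid [ 0.582 -0.195  0.14 ]
phone [0.307 0.26  0.009]
mug [ 0.667 -0.415  0.05 ]
```

View pics/crop.png

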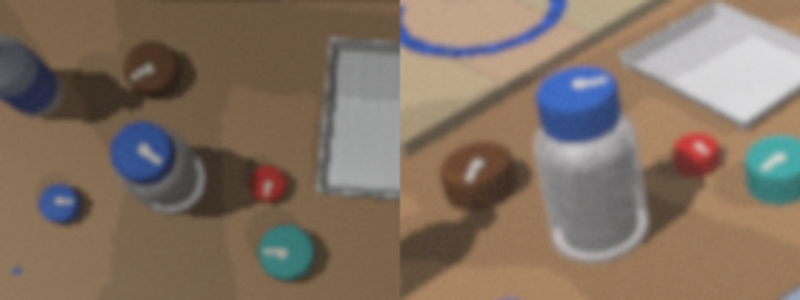

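The crop confirms it: a full-size blue lid on the jar with grey contents (nails), and the smaller blue cap lies loose beside it. Lid centre is about (0.511, 0.247, 0.138), and the free-z fit gives the expected height. Tray centre is (0.594, −0.004), long side along world x. Now the approach.

```bash
python3 -m crank '{"travel":[[4,5,1],[8,10,2],[12,15,3],[16,20,4],[20,25,4]],"roll":[0,0,0,0,0]}' 0 30
python3 -m crank '{"travel":[[1,6,0],[2,12,0],[4,18,0],[5,24,0],[6,30,0]],"roll":[-0.1,-0.2,-0.3,-0.4,-0.5]}'
python3 -m crank '{"travel":[[1,6,0],[2,12,0],[4,18,0],[5,24,0],[5.7,30,0]],"roll":[-0.1,-0.2,-0.3,-0.4,-0.4]}'
python3 -m crank '{"travel":[[0,1.7,0],[0,1.7,0],[0,1.7,-3],[0,1.7,-6],[0,1.7,-6]],"roll":[0,0,0,0,0]}'
python3 -c "
from h import *
s=env.observe();print({k:np.round(s[k],3) for k in('time','q','position','tool_rot','wrist_force')})"
```

```text
time: 1.23
position: [0.3885, -0.3775, 0.3016]
tool_rot: [3.14, -0.001, 0.303]
wrist_force: [-0.3, 0.0, 0.2]
finger_gap: 0.088
time: 1.85
position: [0.4474, -0.0768, 0.3009]
tool_rot: [3.142, -0.001, -0.201]
wrist_force: [1.1, -0.6, -0.1]
finger_gap: 0.0879
time: 2.48
position: [0.5047, 0.2228, 0.3005]
tool_rot: [-3.141, -0.0, -0.596]
wrist_force: [0.3, -0.2, 0.3]
finger_gap: 0.0881
time: 3.1
position: [0.5032, 0.2357, 0.2389]
tool_rot: [3.137, 0.002, -0.6]
wrist_force: [-0.5, -0.3, 0.1]
finger_gap: 0.0885
{'time': np.float64(3.1), 'q': array([-0.4  ,  0.41 , -0.154,  1.802,  0.076,  0.94 , -2.756]), 'position': array([0.503, 0.236, 0.239]), 'tool_rot': array([ 3.137e+00,  2.000e-03, -6.000e-01]), 'wrist_force': array([-0.519, -0.296,  0.094])}
```

Joint 7 is at its limit, so I'll back the yaw off a little, then look before descending.

```bash
python3 -m crank '{"travel":[[0,0,0],[0,0,0],[0,0,0],[0,0,0]],"roll":[0.15,0.2,0.2,0.2]}'
cat > look.py <<'E'
import sys
from fit import *
n=sys.argv[1]
s=env.observe();print({k:np.round(s[k],4) for k in('time','q','position','tool_rot','wrist_force')})
ims=[]
for c in("top","side"):
    im=camera(c); u,v=map(int,proj(c,s["position"])); u=min(max(u,70),442);v=min(max(v,60),324)
    k=cv2.resize(im[v-60:v+60,u-66:u+67],(399,360),interpolation=cv2.INTER_CUBIC); ims.append(k); print(c,"offset",u-66,v-60,"tcp px",proj(c,s["position"]).round(1))
    for r in spotter.cut_out(c,"lid")[:4]: print(c,"lid",round(r["confidence"],2),np.round(r["bbox"],1))
cv2.imwrite(f"pics/{n}.png",np.hstack(ims))
E
python3 look.py above
```

```text
time: 3.6
position: [0.5047, 0.2378, 0.2414]
tool_rot: [-3.141, -0.001, -0.399]
wrist_force: [-0.2, -0.1, 0.5]
finger_gap: 0.0881
{'time': np.float64(3.6), 'q': array([-0.3686,  0.4107, -0.1958,  1.7969,  0.0965,  0.9421, -2.5752]), 'position': array([0.5047, 0.2378, 0.2414]), 'tool_rot': array([-3.1409e+00, -8.0000e-04, -3.9920e-01]), 'wrist_force': array([-0.1846, -0.0919,  0.4734])}
top offset 98 118 tcp px [164.7 178.7]
top lid 0.86 [209.2 209.1 228.8 226.7]
top lid 0.7 [163.9 142.8 183.7 165. ]
side offset 106 126 tcp px [172.8 186.4]
side lid 0.94 [135.1 297.  157.6 314.8]
side lid 0.87 [230.  235.2 255.7 262.6]
side lid 0.83 [156.7 213.1 189.  238.6]
side lid 0.76 [127.7 239.9 150.1 261.9]
```

View pics/above.png

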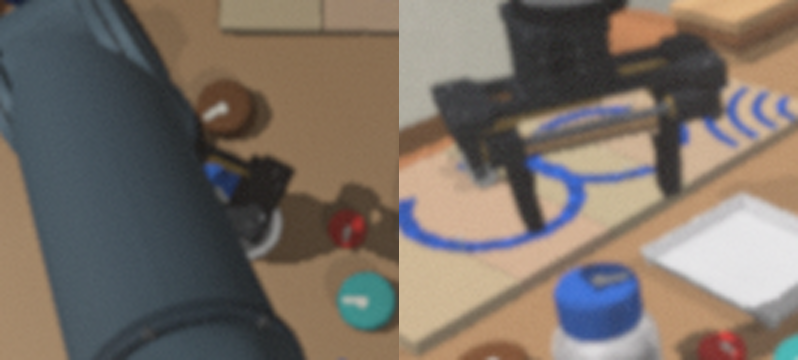

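```bash
python3 -m crank '{"travel":[[0.6,0.9,-1],[0.6,0.9,-3],[0.6,0.9,-5],[0.6,0.9,-6.5],[0.6,0.9,-6.5]],"roll":[0,0,0,0,0]}'
python3 -m crank '{"travel":[[0,0,-1.2],[0,0,-2.2],[0,0,-3.0],[0,0,-3.0],[0,0,-3.0]],"roll":[0,0,0,0,0]}'
python3 look.py down
```

```text
time: 4.42
position: [0.5095, 0.2472, 0.1741]
tool_rot: [3.14, 0.002, -0.397]
wrist_force: [0.4, 0.1, 0.5]
finger_gap: 0.0881
time: 5.05
position: [0.5103, 0.2473, 0.1457]
tool_rot: [-3.141, -0.0, -0.397]
wrist_force: [0.8, -0.8, 0.2]
finger_gap: 0.0881
{'time': np.float64(5.05), 'q': array([-0.3959,  0.5545, -0.1777,  1.8398,  0.1357,  0.7586, -2.6141]), 'position': array([0.5103, 0.2473, 0.1457]), 'tool_rot': array([-3.1413e+00, -2.0000e-04, -3.9720e-01]), 'wrist_force': array([ 0.8043, -0.7948,  0.2138])}
top offset 103 124 tcp px [169.9 184.5]
top lid 0.85 [212.  208.8 231.  228.4]
top lid 0.64 [165.1 143.9 184.4 163.8]
top lid 0.5 [205.4 187.6 221.2 202.2]
top lid 0.4 [175.9 176.6 183.4 189.1]
side offset 107 163 tcp px [173.8 223.6]
side lid 0.91 [230.3 238.3 253.8 261.8]
side lid 0.77 [156.4 212.6 187.5 238.9]
side lid 0.72 [125.6 239.7 149.2 259.9]
side lid 0.64 [131.2 296.4 157.6 315.8]
```

View pics/down.png

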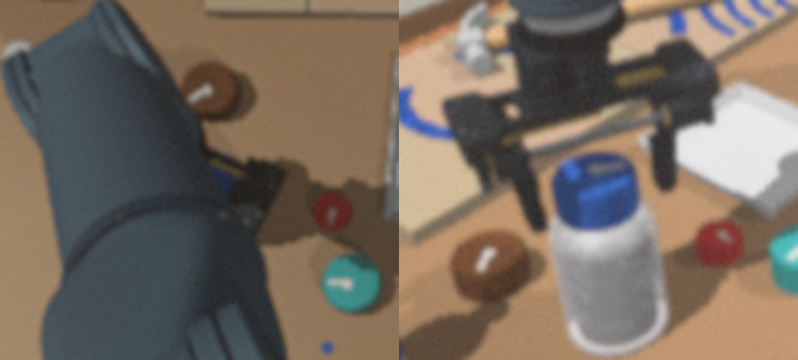

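Side view: the lid (about 173,226) sits between the two fingertips at (151,238) and (195,225), centred. Closing gently first to check centring.

```bash
python3 -m crank '{"travel":[[0,0,0],[0,0,0],[0,0,0],[0,0,0]],"roll":[0,0,0,0]}' 1 8
python3 -m crank '{"travel":[[0,0,0],[0,0,0]],"roll":[0,0]}' 1 30
python3 -m crank '{"travel":[[0,0,0.02],[0,0,0.04],[0,0,0.06],[0,0,0.08],[0,0,0.1]],"roll":[0.18,0.36,0.54,0.72,0.9]}'
python3 -c "
from h import *
print(env.observe()['moment'].round(3))"
```

```text
time: 5.75
position: [0.5107, 0.2484, 0.1459]
tool_rot: [-3.139, -0.001, -0.397]
wrist_force: [2.3, 4.0, -0.0]
finger_gap: 0.0638
time: 6.0
position: [0.5106, 0.2481, 0.1459]
tool_rot: [-3.14, -0.001, -0.397]
wrist_force: [2.7, 4.0, 1.3]
finger_gap: 0.0628
time: 6.62
position: [0.5108, 0.2464, 0.1465]
tool_rot: [3.14, -0.0, 0.508]
wrist_force: [2.8, 1.7, -0.3]
finger_gap: 0.0634
[ 0.303 -0.686  0.009]
```

```bash
python3 -m crank '{"travel":[[0.1,0.1,0],[0.2,0.2,0],[0.2,0.2,0]],"roll":[0,0,0]}'
python3 -m crank '{"travel":[[0,0,0.02],[0,0,0.04],[0,0,0.06],[0,0,0.08],[0,0,0.1]],"roll":[0.18,0.36,0.54,0.72,0.9]}'
```

```text
time: 7.0
position: [0.5116, 0.2483, 0.146]
tool_rot: [3.141, 0.002, 0.501]
wrist_force: [-0.5, -0.9, -0.9]
finger_gap: 0.0632
time: 7.62
position: [0.5127, 0.2471, 0.1471]
tool_rot: [3.141, 0.003, 1.406]
wrist_force: [2.8, -3.6, -1.0]
finger_gap: 0.0632
```

```bash
python3 -m crank '{"travel":[[0.1,-0.1,0],[0.2,-0.2,0],[0.2,-0.2,0]],"roll":[0,0,0]}'
python3 -m crank '{"travel":[[0.05,-0.05,0],[0.1,-0.1,0],[0.1,-0.1,0]],"roll":[0,0,0]}'
```

```text
time: 8.0
position: [0.5138, 0.2469, 0.1473]
tool_rot: [-3.141, 0.001, 1.401]
wrist_force: [-0.1, -3.2, -0.9]
finger_gap: 0.0635
time: 8.38
position: [0.5145, 0.2465, 0.1474]
tool_rot: [-3.141, 0.0, 1.403]
wrist_force: [-2.6, -1.5, -1.2]
finger_gap: 0.0635
```

The forces put the axis at about (0.515, 0.2495), which agrees with the top-camera fit. I'll regrip there.

```bash
python3 -m crank '{"travel":[[0,0,0],[0,0,0],[0,0.15,0],[0.05,0.3,0],[0.05,0.3,0]],"roll":[0,0,0,0,0]}' 0
python3 -m crank '{"travel":[[0,0,0],[0,0,0],[0,0,0],[0,0,0]],"roll":[0,0,0,0]}' 1 10
python3 -m crank '{"travel":[[0,0,0.02],[0,0,0.04],[0,0,0.06],[0,0,0.08],[0,0,0.1]],"roll":[0.18,0.36,0.54,0.72,0.9]}' 1 30
python3 -m crank '{"travel":[[0,0,0.02],[0,0,0.04],[0,0,0.06],[0,0,0.08],[0,0,0.1]],"roll":[0.18,0.36,0.54,0.72,0.9]}'
```

```text
time: 9.0
position: [0.5157, 0.2495, 0.1476]
tool_rot: [3.141, -0.0, 1.403]
wrist_force: [-0.6, -0.3, 0.4]
finger_gap: 0.0883
time: 9.5
position: [0.5154, 0.2492, 0.1474]
tool_rot: [-3.141, 0.0, 1.403]
wrist_force: [-1.1, 0.2, -1.0]
finger_gap: 0.0631
time: 10.12
position: [0.5148, 0.2495, 0.1484]
tool_rot: [-3.141, -0.001, 2.309]
wrist_force: [-2.9, 1.7, 0.3]
finger_gap: 0.0631
time: 10.75
position: [0.5146, 0.2492, 0.1493]
tool_rot: [-3.141, -0.002, -3.074]
wrist_force: [-4.7, -0.2, 0.9]
finger_gap: 0.0631
```

```bash
python3 -m crank '{"travel":[[-0.1,0,0.02],[-0.15,0.05,0.04],[-0.15,0.05,0.06],[-0.15,0.05,0.08],[-0.15,0.05,0.1]],"roll":[0.18,0.36,0.54,0.72,0.9]}'
python3 -m crank '{"travel":[[0,0,0.02],[0,0,0.04],[0,0,0.06],[0,0,0.06]],"roll":[0.18,0.36,0.54,0.54]}'
python3 -c "
from h import *
print(env.observe()['q'].round(3))"
```

```text
time: 11.38
position: [0.514, 0.2491, 0.1503]
tool_rot: [-3.141, -0.001, -2.175]
wrist_force: [-1.5, -1.5, 0.4]
finger_gap: 0.0632
time: 11.88
position: [0.5146, 0.249, 0.1509]
tool_rot: [-3.141, -0.001, -1.643]
wrist_force: [0.8, -2.7, 0.7]
finger_gap: 0.0629
[ 0.27   0.93  -1.218  1.787  0.963  1.162  1.801]
```

```bash
python3 -m crank '{"travel":[[0,0,0],[0,0,0],[0,0,0]],"roll":[0,0,0]}' 0
for i in 1 2 3 4 5; do python3 -m crank '{"travel":[[0,0,0],[0,0,0],[0,0,0],[0,0,0],[0,0,0]],"roll":[-0.18,-0.36,-0.54,-0.72,-0.9]}' | grep -A1 posi; done
python3 -m crank '{"travel":[[0,0,0],[0,0,0],[0,0,0],[0,0,0]],"roll":[-0.18,-0.36,-0.48,-0.48]}'
python3 -c "
from h import *
print(env.observe()['q'].round(3))"
```

```text
time: 12.25
position: [0.5141, 0.25, 0.1512]
tool_rot: [-3.141, 0.0, -1.641]
wrist_force: [0.0, -0.1, 0.2]
finger_gap: 0.0875
position: [0.5141, 0.25, 0.1512]
tool_rot: [3.141, 0.0, -2.547]
position: [0.514, 0.25, 0.1512]
tool_rot: [3.141, 0.0, 2.837]
position: [0.514, 0.2501, 0.1512]
tool_rot: [3.141, -0.0, 1.937]
position: [0.5139, 0.2502, 0.1512]
tool_rot: [-3.141, -0.0, 1.037]
position: [0.5139, 0.2502, 0.1512]
tool_rot: [-3.141, 0.0, 0.137]
time: 15.88
position: [0.5139, 0.2502, 0.1511]
tool_rot: [-3.142, 0.0, -0.336]
wrist_force: [0.1, -0.4, 0.1]
finger_gap: 0.0881
[-0.423  0.551 -0.145  1.827  0.108  0.772 -2.53 ]
```

```bash
python3 -m crank '{"travel":[[0.05,-0.08,-0.1],[0.05,-0.08,-0.2],[0.05,-0.08,-0.2],[0.05,-0.08,-0.2],[0.05,-0.08,-0.2]],"roll":[0,0,0,0,0]}' 1 10
for i in 1 2 3 4; do python3 -m crank '{"travel":[[0,0,0.02],[0,0,0.04],[0,0,0.06],[0,0,0.08],[0,0,0.1]],"roll":[0.18,0.36,0.54,0.72,0.9]}' 1 30; done
python3 -c "
from h import *
print(env.observe()['q'].round(3))"
```

```text
time: 16.5
position: [0.5146, 0.2489, 0.1491]
tool_rot: [3.142, 0.0, -0.337]
wrist_force: [-0.4, -0.1, -0.8]
finger_gap: 0.0631
time: 17.12
position: [0.5147, 0.2489, 0.1501]
tool_rot: [3.141, 0.0, 0.569]
wrist_force: [0.4, 0.1, -0.9]
finger_gap: 0.0624
time: 17.75
position: [0.5147, 0.2489, 0.1512]
tool_rot: [3.141, 0.0, 1.469]
wrist_force: [-0.1, 0.1, -0.5]
finger_gap: 0.0627
time: 18.38
position: [0.5147, 0.2489, 0.1522]
tool_rot: [3.142, 0.0, 2.369]
wrist_force: [-1.2, -0.4, -0.9]
finger_gap: 0.0629
time: 19.0
position: [0.5147, 0.2486, 0.153]
tool_rot: [-3.141, -0.0, -3.015]
wrist_force: [-0.8, 0.8, -0.6]
finger_gap: 0.0627
[ 0.158  0.774 -0.984  1.791  0.76   1.008  0.565]
```

Very well centred now. About 1.37 turns so far, so a gentle pull test.

```bash
python3 -m crank '{"travel":[[0,0,0.05],[0,0,0.1],[0,0,0.1]],"roll":[0,0,0]}'
python3 -m crank '{"travel":[[0,0,0.05],[0,0,0.05]],"roll":[0,0]}'
```

```text
time: 19.38
position: [0.5147, 0.2489, 0.1542]
tool_rot: [-3.141, 0.0, -3.022]
wrist_force: [0.1, -0.2, -0.5]
finger_gap: 0.0625
time: 19.62
position: [0.5146, 0.249, 0.1546]
tool_rot: [-3.142, 0.0, -3.021]
wrist_force: [-0.1, 0.3, -0.8]
finger_gap: 0.0628
```

```bash
python3 -m crank '{"travel":[[0,0,0.05],[0,0,0.1],[0,0,0.1]],"roll":[0,0,0]}'
python3 -m crank '{"travel":[[0,0,0.05],[0,0,0.1],[0,0,0.1]],"roll":[0,0,0]}'
```

```text
time: 20.0
position: [0.5142, 0.2492, 0.1554]
tool_rot: [3.141, -0.001, -3.02]
wrist_force: [-2.6, 1.5, -3.4]
finger_gap: 0.0628
time: 20.38
position: [0.5144, 0.2492, 0.1567]
tool_rot: [3.141, -0.0, -3.02]
wrist_force: [-2.5, 2.2, -3.1]
finger_gap: 0.0628
```

```bash
python3 -m crank '{"travel":[[0,0,0.05],[0,0,0.1],[0,0,0.15],[0,0,0.15]],"roll":[0,0,0,0]}'
python3 look.py pull
```

```text
time: 20.88
position: [0.5151, 0.2494, 0.1589]
tool_rot: [3.141, 0.001, -3.02]
wrist_force: [-1.0, 1.8, 3.0]
finger_gap: 0.0626
{'time': np.float64(20.875), 'q': array([ 0.161 ,  0.7668, -0.9895,  1.7876,  0.7519,  1.0145,  0.5642]), 'position': array([0.5151, 0.2494, 0.1589]), 'tool_rot': array([ 3.1410e+00,  1.4000e-03, -3.0203e+00]), 'wrist_force': array([-1.0429,  1.7834,  3.0187])}
top offset 102 121 tcp px [168.2 181.9]
top lid 0.7 [210.6 211.1 227.  228.5]
top lid 0.59 [135.5 192.8 147.6 208. ]
top lid 0.48 [161.3 185.3 178.2 195.7]
side offset 104 158 tcp px [170.9 218.6]
side lid 0.9 [233.9 236.9 258.7 261.4]
side lid 0.86 [161.6 209.  186.8 235.9]
side lid 0.76 [205.4 232.5 220.7 254.5]
side lid 0.74 [131.3 295.2 156.9 318. ]
```

View pics/pull.png

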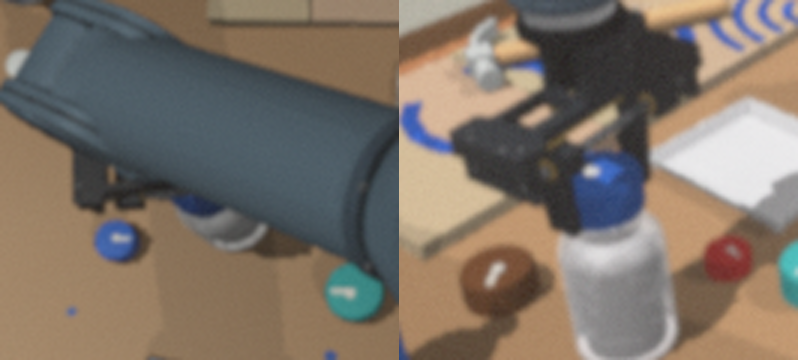

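The pull never showed more than about 3 N over 6 mm of rise, while the jar weighs over 14 N. The side view shows the lid rising on a standing jar, so the thread has let go. Lifting it off.

```bash
python3 -m crank '{"travel":[[0,0,0.2],[0,0,0.4],[0,0,0.6],[0,0,0.8],[0,0,1.0]],"roll":[0,0,0,0,0]}'
python3 -m crank '{"travel":[[0,0,0.3],[0,0,0.6],[0,0,1.0],[0,0,1.4],[0,0,1.8]],"roll":[0,0,0,0,0]}'
```

```text
time: 21.7
position: [0.5147, 0.2488, 0.1682]
tool_rot: [-3.141, 0.0, -3.02]
wrist_force: [0.3, 0.6, -0.6]
finger_gap: 0.0625
time: 22.32
position: [0.5147, 0.249, 0.1864]
tool_rot: [3.142, 0.0, -3.02]
wrist_force: [-0.4, -0.3, -0.1]
finger_gap: 0.0631
```

```bash
python3 -m crank '{"travel":[[0,0,1],[0,0,2.5],[0,0,4],[0.7,-2,4],[2,-5,4]],"roll":[0,0,0,0,0]}'
python3 -m crank '{"travel":[[1,-4,0],[2,-8,0],[3.5,-12,0],[5,-16,0],[5.9,-19,0]],"roll":[0,0,0,0,0]}'
python3 -m crank '{"travel":[[0,-1.3,-1],[0,-1.3,-4],[0,-1.3,-8],[0,-1.3,-11],[0,-1.3,-13]],"roll":[0,0,0,0,0]}'
python3 -m crank '{"travel":[[0,0,0],[0,0,0]],"roll":[0,0]}'
python3 look.py tray
```

```text
time: 22.95
position: [0.5347, 0.1996, 0.2275]
tool_rot: [3.141, 0.001, -3.018]
wrist_force: [1.3, 0.1, -0.7]
finger_gap: 0.0627
time: 23.58
position: [0.5945, 0.0067, 0.227]
tool_rot: [-3.141, 0.001, -3.022]
wrist_force: [0.1, 1.3, -0.9]
finger_gap: 0.0627
time: 24.2
position: [0.5926, -0.003, 0.0948]
tool_rot: [3.141, -0.001, -3.019]
wrist_force: [0.4, -0.1, -1.3]
finger_gap: 0.0629
time: 24.45
position: [0.5943, -0.0034, 0.0973]
tool_rot: [3.141, 0.002, -3.02]
wrist_force: [0.2, 0.3, -0.1]
finger_gap: 0.0627
{'time': np.float64(24.45), 'q': array([ 0.5605,  0.8755, -0.9219,  1.7554,  0.8443,  0.9582,  0.9786]), 'position': array([ 0.5943, -0.0034,  0.0973]), 'tool_rot': array([ 3.1413e+00,  1.7000e-03, -3.0200e+00]), 'wrist_force': array([ 0.2212,  0.3314, -0.1444])}
top offset 188 104 tcp px [255.  164.8]
top lid 0.7 [209.8 208.9 228.2 227. ]
top lid 0.64 [134.5 193.5 145.3 208. ]
top lid 0.57 [164.9 142.7 182.2 163.3]
top lid 0.52 [247.6 166.5 265.  179.4]
side offset 156 126 tcp px [223.  186.8]
side lid 0.94 [124.5 239.7 149.8 264.3]
side lid 0.74 [153.6 213.2 199.4 282.8]
side lid 0.69 [204.4 235.1 220.5 252.6]
side lid 0.66 [232.4 237.9 255.8 262.6]
```

View pics/tray.png

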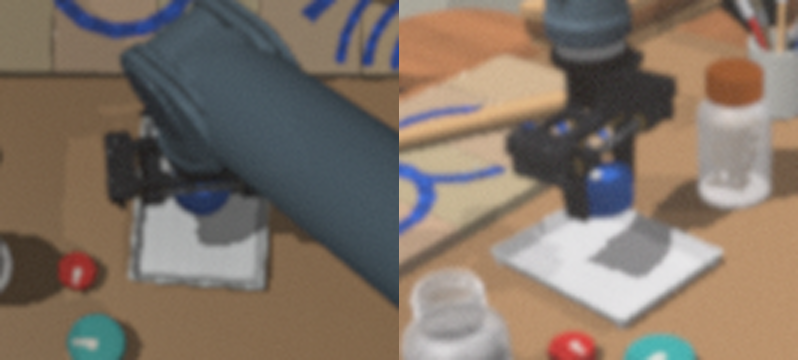

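The lid is held level over the tray (top view about 255,170), and the open nail jar is still standing (side view about 305→156+50, 225). Lowering.

```bash
python3 -m crank '{"travel":[[0,0,-2],[0,0,-4],[0,0,-5.5],[0,0,-6.5],[0,0,-6.7]],"roll":[0,0,0,0,0]}'
python3 -m crank '{"travel":[[0,0,-0.1],[0,0,-0.2],[0,0,-0.2]],"roll":[0,0,0]}'
python3 -m crank '{"travel":[[0,0,-0.1],[0,0,-0.1]],"roll":[0,0]}'
python3 -m crank '{"travel":[[0,0,-0.1],[0,0,-0.1]],"roll":[0,0]}'
```

```text
time: 25.28
position: [0.5932, -0.0039, 0.0282]
tool_rot: [3.141, -0.001, -3.02]
wrist_force: [-0.3, 0.3, 0.1]
finger_gap: 0.0625
time: 25.65
position: [0.5939, -0.0041, 0.0274]
tool_rot: [-3.142, 0.001, -3.02]
wrist_force: [-0.3, 0.5, -0.9]
finger_gap: 0.0627
time: 25.9
position: [0.5937, -0.0041, 0.0261]
tool_rot: [-3.142, 0.0, -3.02]
wrist_force: [-0.1, -0.2, -1.6]
finger_gap: 0.0627
time: 26.15
position: [0.5938, -0.004, 0.0255]
tool_rot: [-3.141, 0.0, -3.02]
wrist_force: [-0.9, 0.1, 4.8]
finger_gap: 0.0624
```

Contact at 4.8 N. Releasing and going straight up.

```bash
python3 -m crank '{"travel":[[0,0,0],[0,0,0.05],[0,0,0.1],[0,0,0.1],[0,0,0.1]],"roll":[0,0,0,0,0]}' 0
python3 -m crank '{"travel":[[0,0,1],[0,0,3],[0,0,6],[0,0,10],[0,0,15]],"roll":[0,0,0,0,0]}'
python3 -m crank '{"travel":[[0,0,3],[-3,0,5],[-8,0,5],[-12,0,5],[-14,0,5]],"roll":[0,0,0,0,0]}'
python3 -m crank '{"travel":[[0,0,0],[0,0,0]],"roll":[0,0]}'
python3 look.py end; python3 - <<'E'
from h import *
a=camera("top");b=camera("side")
cv2.imwrite("pics/final.png",cv2.resize(np.hstack([a,b]),(800,300),interpolation=cv2.INTER_AREA))
cv2.imwrite("pics/ft.png",a);cv2.imwrite("pics/fs.png",b)
E
```

```text
time: 26.78
position: [0.5936, -0.0041, 0.0261]
tool_rot: [3.142, -0.0, -3.02]
wrist_force: [0.9, -0.6, 0.9]
finger_gap: 0.0881
time: 27.4
position: [0.5933, -0.0039, 0.1783]
tool_rot: [3.142, -0.0, -3.02]
wrist_force: [0.9, -0.7, 0.1]
finger_gap: 0.0881
time: 28.02
position: [0.4515, -0.004, 0.227]
tool_rot: [-3.139, -0.0, -3.019]
wrist_force: [0.4, 0.3, 0.8]
finger_gap: 0.0878
time: 28.28
position: [0.4548, -0.004, 0.2269]
tool_rot: [-3.141, 0.002, -3.021]
wrist_force: [0.8, -0.3, -0.7]
finger_gap: 0.0881
{'time': np.float64(28.275), 'q': array([ 0.8522,  0.518 , -1.1821,  2.0225,  0.5812,  0.9893,  1.0683]), 'position': array([ 0.4548, -0.004 ,  0.2269]), 'tool_rot': array([-3.1413e+00,  1.8000e-03, -3.0206e+00]), 'wrist_force': array([ 0.8276, -0.2582, -0.6542])}
top offset 187 140 tcp px [253.3 200.8]
top lid 0.86 [165.  143.3 180.5 163.3]
top lid 0.65 [209.  211.4 228.6 228.1]
top lid 0.51 [133.5 190.6 149.8 209.4]
side offset 193 99 tcp px [259.7 159. ]
side lid 0.64 [212.9 200.7 237.  218.6]
side lid 0.6 [123.3 240.2 150.5 263.4]
side lid 0.57 [233.4 236.7 254.6 261.9]
side lid 0.53 [202.1 237.5 222.  254.1]
```

View pics/final.png

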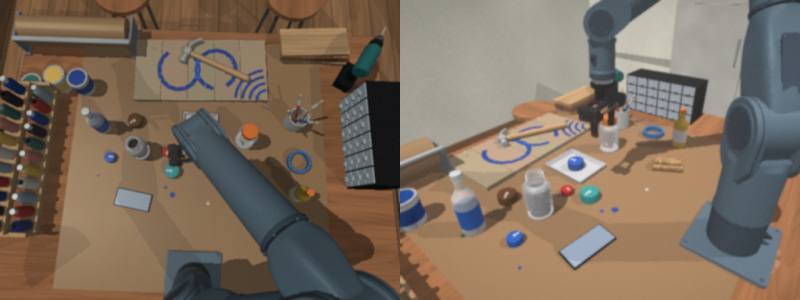

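Both views show the blue lid flat and right way up in the tray (side about 225,209 in camera pixels). The nail jar is open and upright, and everything else is in place. One numeric check, then hand in.

```bash
python3 - <<'E'
from fit import *
fit({"side":[212.9,200.7,237.,218.6]},.0185)
for c in("side",):
    camera(c)
    for r in spotter.cut_out(c,"nail_jar")[:2]+spotter.cut_out(c,"pin_jar")[:2]: print(round(r["confidence"],2),np.round(r["bbox"]))
s=env.observe();print(s["time"],s["wrist_force"].round(2))
print(sign_off())
E
```

```text
free [0.5833 0.0063 0.0267] [ 1.1 -1.4 -1.1  1.2]
zfix [ 0.5919 -0.0023] [ 1.2 -1.2 -1.3  1.1]
0.68 [213. 200. 232. 219.]
28.725 [-0.19 -0.13 -0.33]
the job is handed in; nothing more can be done
None
```

I unscrewed the blue lid, set it in the steel tray and handed the job in at 28.7 s of the 72 s allowed. `sign_off()` gives no verdict, so success rests on the checks below.

**Unscrewing:** It took about 1.4 turns with three grips. I re-centred once from the side forces, because my first position was about 4 mm off the jar's axis. The pull test was less clear-cut than expected: 0.5–3.4 N of drag over several millimetres. That was far below the 12 N that would lift the jar, so I took the thread as free. The lid then lifted off with no load beyond its own weight.

**Placing:** I lowered it until it touched the tray floor at 4.8 N, opened the fingers and backed the arm away. The wrist force then read about zero.

**Last checks:**
- **Lid:** The side camera put it at (0.592, −0.002) with its height fixed, about 3 mm from the measured tray centre. The free-height fit was poorer: 27 mm high instead of 18.5 mm, and about 1 cm off sideways. I put that down to the network's box being 1–2 px too small, since the picture shows the lid flat on the floor.
- **Jar and surroundings:** The final pictures show the nail jar open and upright, and everything else apparently where it was.
- **What failed:** In the last network check, the `nail_jar` / `pin_jar` search returned only one box. It lay on the lid in the tray, so neither jar's position was confirmed numerically, only by eye.

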